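Let down the spring of a cable reel by hand

ROBOT

A 6-joint arm with a two-finger parallel gripper is mounted at the origin on the work surface. World frame = base frame: x ahead of the robot, y to its left, z up, the work surface at z = 0. Lengths are in m, angles in rad, forces in N, time in s.
With the tool pointing down it reaches from about 0.25 to 0.725 m from the base axis. Payload 4 kg.
Tool frame: the origin (TCP) lies midway between the tips of the shut fingers; the grasp point (between the pads) lies 19 mm behind it (bot.grip_depth is the distance from the TCP to the grasp point, in m); z points along the fingers, y is the line along which they close (so a half turn about z gives the same grasp; the last joint's range is limited). The gripper opens to 85 mm and grips with 20 to 120 N. Pads are 22 mm wide; open, the fingers measure 114 mm over their backs; the gripper's body (76 mm by 85 mm) begins 54 mm behind the grasp point. The pads swing forward as they close: fully open they stand 13 mm farther back than shut.
Start: joints at [1.103, 0.241, 0.005, 1.335, 0, 1.571], TCP at [0.225, 0.446, 0.231] pointing down, gripper open.
Joint ranges: [-2.72, 2.72], [-1.05, 1.87], [-1.09, 1.28], [-1.99, 2.15], [-1.42, 1.44], [-3.14, 3.14]. Speed limits (rad/s): [2.79, 2.79, 3.14, 3.14, 3.14, 3.14].

INTERFACE

Orientations are given as a unit quaternion [x, y, z, w].
In Python, from workcell import bot gives the robot as it stands.
- The arm moves only by the shell command python3 -m creep 'ROWS'. ROWS is JSON, one flat list of numbers, 5 for each row, row after row: the shift along the world's x, y, z in m, then the turn about the world's z in rad, then the finger opening in m, from 0 to 0.0854. In form: [x, y, z, twist, claw, x, y, z, twist, claw, ...]. A call has 1 to 10 rows; each row is the pose to reach, as a shift and turn from the pose commanded when the call began; what a row does not reach only later rows make up. A row lasts 1/12 s, in which the tool goes at most 41.7 mm and 7.16 degrees, less where a joint would pass 70% of its speed; a pose out of reach is approached as far as the arm can. A call with a gripper value outside its range is refused whole. The fingers move at their own pace and stop on an object; the grip force is fixed at half the most. Time passes only in rows, so rows that repeat a pose let the fingers close. It gives the time, the measured TCP pose, the force, the opening and the grip force at its end, in the units of the state.
- bot.get_obs(): the state, without advancing time (a new reading comes with each control period).
- bot.camera(name): name is "side" or "top" or "wrist"; returns a dict with "pixels" (420x560x3 uint8, red, green, blue), "camera_matrix" (3x3 intrinsics, pixels), "dist_coeffs" ([k1, k2, p1, p2, k3] as OpenCV has them; the pictures are not rectified), "extrinsics" (4x4, takes a point from world to camera coordinates); the wrist camera has in their place "T_tool_cam" (4x4, takes a point from camera to tool coordinates, whose origin is the TCP and whose axes are the flange's). Camera axes: x right, y down, z forward; pixel columns grow to the right and rows downward; lengths in m; the calibration is good to about 2 mm. A picture is of the moment at which its call begins: read the wrist's pose just before it. There is no depth.
- bot.job_done(): hands the job in; it is judged then, once.
Trained networks look in the newest picture that a camera, given by its name, has taken for a name from the list of things; names that differ only in an ending like _2 or _b are one class to them, and where a whole thing is asked for, a point or a joint stands for the part that bears it (a point fixed in the world has none). Each returns a list of dicts, best first, with "score" (0 to 1); they miss things now and then, are a little off and sometimes report something else, mostly with a low value. They report only what shows in the picture. A call takes as long as a camera call.
- bot.look_for(camera, thing): "centre" ([column, row] as shares, 0 to 1, of the picture: columns of its width, rows of its height, amid what is visible of it).
- bot.place_of(camera, thing): "centre" ([column, row] as shares, 0 to 1, of the picture: columns of its width, rows of its height: a listed point, or the origin of a listed thing).
The state is a dict: "clock": time; "joint_pos": joint angles; "joint_vel": joint speeds; "tau": joint torques, N m; "eef_pos": TCP position; "tool_rot": TCP orientation; "ft_force": force on the tool from outside, world axes, zero at the start; "ft_torque": the same for the moment, N m; "grip_width": finger opening in m; "grasp_force": force on a finger pad.
Only numpy, scipy, OpenCV 4.12 (cv2) and the standard library are available. Lean on these libraries where they do the work, as an engineer would, in place of code of your own. Each camera call takes 0.05 s, during which the arm holds its last target. There are 200 camera calls.

TASK

Draw the red-knobbed lock bolt fully out and let the reel's spring turn the drum back to its stop under your fingertips, trailed on the wobbling yellow upper flange: hold it to a slow even pace of about one turn in eight seconds, with a light touch of some 4 to 8 N that follows the flange as it rises and falls, and keep your touch on it until the drum has come softly against its stop. Never lean hard on the flange (it bends) and leave the other things alone; then take your hand away.

Things in the scene. Friction and masses are not known exactly. Their poses are not given: they have to be found in the camera images.
- reel: Spring-return cable reel without its cable, lying on its side on a fixed wooden board 460 x 440 x 18 mm (y -200 to +240 mm). Origin: on the spindle axis at bench level, z up. The drum turns about this vertical axis; a grey U-frame bridges it along the reel's x axis; the lock bolt lies in a guide on the reel's +y side
- frame_bar (a point): Centre of the top of the frame's bar, 166 mm above the bench, on the spindle axis. The bar crosses over the drum along the reel's x: 418 mm long, 44 mm wide, 8 mm thick, with uprights down to the board at x = +-205 mm and a nut 32 mm across and 12 mm high at its middle
- spindle (a point): Point on the spindle axis at the mean height of the upper flange's top face, 134 mm above the bench. Spring torque on the drum (N m) = 0.012 x (40 + joint drum_turn): 0.69 at the start, 0.48 at the stop. Grease governor: 0.26 N m per rad/s; bearing 0.01 N m. Inertia about 0.12 kg m2, varying by a quarter
- drum_turn (a joint): Turn of the drum, rad; 0 = against its stop, where a little spring tension keeps it. Starts locked at about 17.3 (2 3/4 turns wound). Unlocked, it runs clockwise seen from above: the value falls. Left free it gains speed with a time constant of 0.5 s, up to 2.4 rad/s, and slams into the stop at 1.8 rad/s. One turn in 8 s is 0.8 rad/s (0.5 to 1.1 will do)
- flange: Thin yellow sheet-metal upper flange, turns with the drum: smooth disc 320 mm across, 6 mm thick, top face 134 mm above the bench on average; painted black dots and red stripe. It is bent: the face leans 0.035 rad, so 130 mm from the spindle it rises and falls 4.5 mm each way once a turn. It gives 1 mm per 2.5 N. Friction with fingertips 0.5 (0.4 to 0.6). Origin: spindle axis, bench level
- red_mark (a point): Middle of the red stripe on the flange, 136 mm from the spindle, turning with the drum (its height is nominal: the flange leans); at the start it is beside the bolt
- lock_bolt (a joint): How far the steel lock bolt (15 mm thick) is drawn, m: 0 = home, between two lugs on the flange's edge, drum locked; 0.035 = fully out, stays where left. It slides straight away from the spindle along the reel's +y with about 2.5 N of friction and frees the drum at about 0.015
- bolt_knob (a point): Middle of the upright red knob on the bolt: 26 mm across, 38 mm tall (19 mm each way from this point), 148 mm above the bench; the guide below it ends 24 mm under this point. At the start it is 210 mm from the spindle along the reel's +y. Can be pinched from above or pushed
- screw_tin: Bystander: steel tin, 52 mm across, 55 mm tall, standing on the corner of the reel's board; origin at its underside
- blue_box: Bystander: blue box 130 x 90 x 60 mm on the bench; origin at its underside
- lens_barrel: Bystander: black and silver lens barrel, 72 mm across and 115 mm tall, standing; origin at its underside

How it is judged:
On the way, in this order (a step that is already met when the one before it is completed fails the run):
1. the lock bolt is drawn out and the drum starts to run back (value of joint lock_bolt above 0.028 m and value of joint drum_turn below 17.1 rad), for 0.1 s.
2. for 10 s on end the drum runs back at 0.5 to 1.1 rad/s with the fingertips on the flange, pressing 1 to 14 N (velocity of joint drum_turn between -1.1 and -0.5 rad/s and contact force between the fingers and flange between 1 and 14 N), for 10 s.
3. the drum has come against its stop with the fingers still on the flange (value of joint drum_turn below 0.06 rad and velocity of joint drum_turn above -0.05 rad/s and contact force between the fingers and flange above 0.5 N), for 0.1 s.
At the end, for the whole second after the job is handed in: The drum is at rest against its stop (below 0.06 rad), the lock bolt is out (at least 25 mm), the tin, the box and the lens barrel stand where they were (within 20 mm) and the hand is off (value of joint drum_turn below 0.06 rad and velocity of joint drum_turn between -0.05 and 0.05 rad/s and value of joint lock_bolt above 0.025 m and distance of each of screw_tin, blue_box, lens_barrel from where it was at the start of the episode below 0.02 m); the robot touches nothing.
It fails at once if the flange is pressed with more than 25 N (contact force between the fingers and flange above 25 N).
It fails at once if the drum races (over 1.6 rad/s) in its last 6 rad (value of joint drum_turn below 6 rad and velocity of joint drum_turn below -1.6 rad/s).
It fails at once if the drum slams against its stop (over 1.1 rad/s) (value of joint drum_turn below 0.15 rad and velocity of joint drum_turn below -1.1 rad/s).
It fails at once if a bystander is knocked away or over (distance of any of screw_tin, blue_box, lens_barrel from where it was at the start of the episode above 0.03 m or angle between any of screw_tin, lens_barrel's own z axis and vertical above 0.5 rad).
It also fails if it takes over 67 s, if anything falls off the work surface, if the arm or the gripper's body presses on something with over 40 N, if the wrist force passes 120 N, or if a joint passes its speed limit or range.

## Working session

There is one attempt and no reset: what is moved stays moved. The work goes in short steps, Python scripts to look and compute and a shell command to move; the robot and the scene stay as the last step left them, time stands still between calls to the robot, and variables do not carry over. Pictures are saved under pics/ and viewed, at most 10 in all, crops included, and the job is handed in when it is done.

```bash
mkdir -p pics; ls; cat > h.py <<'E'
import numpy as np, cv2
from workcell import bot
from scipy.spatial.transform import Rotation as R
def ray(c,px,T=None):
    K=np.array(c["camera_matrix"]);d=np.array(c["dist_coeffs"])
    u=cv2.undistortPoints(np.array([[px]],float),K,d)[0,0]; v=np.array([u[0],u[1],1])
    E=np.linalg.inv(np.array(c["extrinsics"])) if T is None else T
    return E[:3,3],E[:3,:3]@v
def atz(c,px,z,T=None):
    o,v=ray(c,px,T); return o+v*(z-o[2])/v[2]
E
python3 - <<'E'
from h import *
o=bot.get_obs(); print(o["clock"],o["eef_pos"],o["tool_rot"],o["ft_force"],o["grip_width"])
for n in["top","side"]:
    c=bot.camera(n); cv2.imwrite(f"pics/{n}0.png",c["pixels"][:,:,::-1])
    E=np.linalg.inv(c["extrinsics"]);print(n,E[:3,3].round(3),E[:3,2].round(2))
    for t,z in[("reel",0),("frame_bar",.166),("spindle",.134),("bolt_knob",.148),("red_mark",.134),("screw_tin",.018),("blue_box",0),("lens_barrel",0)]:
        for r in bot.place_of(n,t)[:2]:
            px=np.array(r["centre"])*[560,420]
            print(t,round(r["score"],2),px.round(),atz(c,px,z).round(4))
print(bot.get_obs()["clock"])
E
```

```text
pics
0.0 [0.22518887 0.44571931 0.23041471] [ 2.31784915e-01  9.72766508e-01 -1.01267886e-03 -2.21240256e-04] [-0.21280294 -0.26694006  0.72031921] 0.08551588542507262
top [ 0.289 -0.037  1.533] [ 0.11  0.01 -0.99]
reel 0.66 [267. 186.] [0.5578 0.0041 0.    ]
frame_bar 0.96 [265. 182.] [0.5405 0.006  0.166 ]
spindle 0.65 [267. 179.] [ 0.5536 -0.0014  0.134 ]
bolt_knob 0.6 [200. 192.] [0.5145 0.2046 0.148 ]
red_mark 0.71 [221. 186.] [0.5339 0.1437 0.134 ]
screw_tin 0.48 [264. 178.] [0.5812 0.0114 0.018 ]
screw_tin 0.45 [323. 233.] [ 0.3925 -0.1832  0.018 ]
blue_box 0.77 [439. 193.] [ 0.5282 -0.5818  0.    ]
lens_barrel 0.67 [120. 209.] [0.4817 0.5046 0.    ]
side [0.335 0.433 1.47 ] [ 0.09 -0.31 -0.95]
reel 0.79 [249. 213.] [0.5574 0.0013 0.    ]
frame_bar 0.6 [250. 197.] [0.5455 0.0051 0.166 ]
red_mark 0.93 [237. 246.] [0.5361 0.1432 0.134 ]
screw_tin 0.62 [318. 171.] [ 0.3896 -0.1966  0.018 ]
blue_box 0.56 [310.  64.] [ 0.5386 -0.584   0.    ]
lens_barrel 0.84 [219. 385.] [0.4654 0.5067 0.    ]
0.9
```

```bash
python3 -c "
import cv2
a=cv2.imread('pics/top0.png');b=cv2.imread('pics/side0.png')
cv2.imwrite('pics/t1.png',cv2.resize(a[100:310,80:360],(800,600),interpolation=2))
cv2.imwrite('pics/s1.png',cv2.resize(b[130:340,120:400],(800,600),interpolation=2))"
```

```text
(no output)
```

View pics/t1.png

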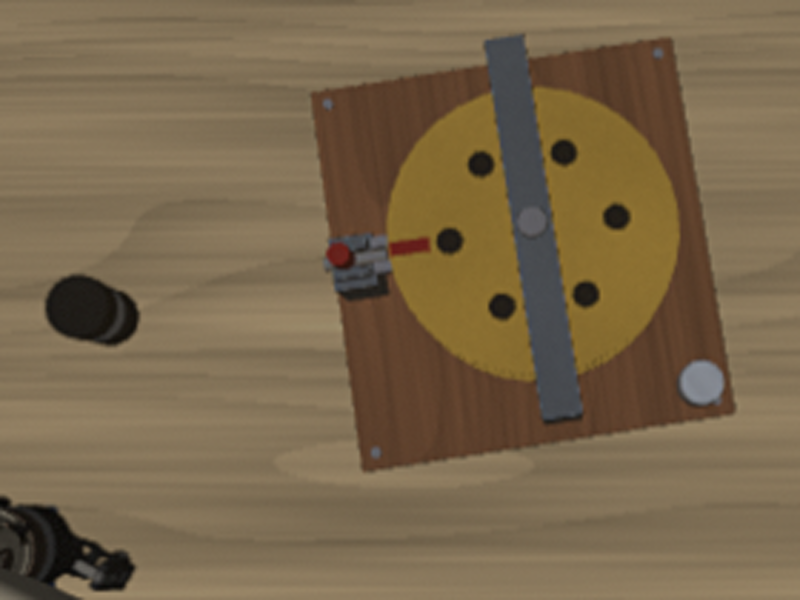

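View pics/s1.png

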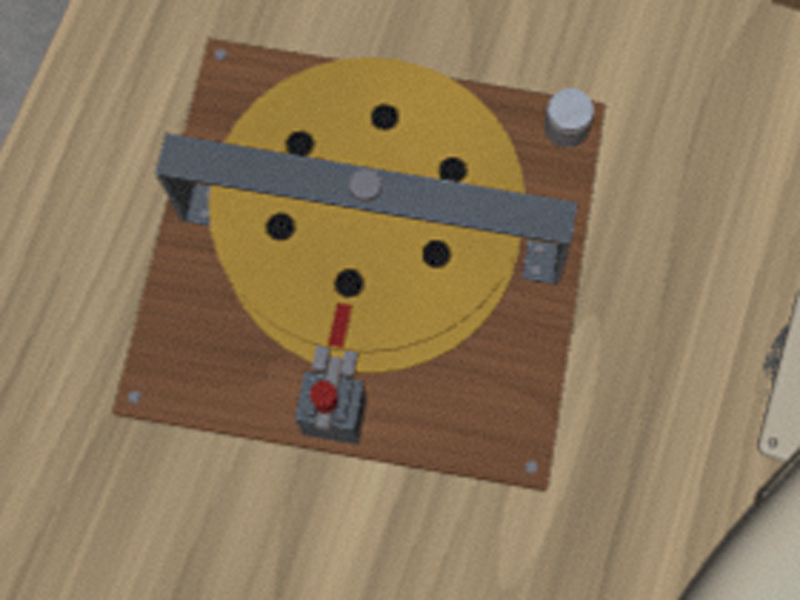

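The top crop shows the knob at about (339,256), the nut at (530,221) and the tin at lower right. The side crop shows the knob at (324,393) and the nut at (365,184). The red stripe lies next to the bolt.

```bash
python3 - <<'E'
from h import *
C={n:bot.camera(n) for n in["top","side"]}
P={"nut":[(530,221),(365,184),.178],"knobtop":[(339,256),(324,393),.167],"stripe":[(410,246),(341,325),.134]}
for k,(a,b,z) in P.items():
    q=[np.array(p)*.35+off for p,off in[(a,[80,100]),(b,[120,130])]]
    print(k,atz(C["top"],q[0],z).round(4),atz(C["side"],q[1],z).round(4))
# bar edges: fit grey-blue bar direction in top
for n,pts in [("top",[(505,37),(562,418)]),("side",[(168,150),(574,220)])]:
    off=dict(top=[80,100],side=[120,130])[n]
    a,b=[atz(C[n],np.array(p)*.35+off,.166) for p in pts]; d=(a-b)[:2]; d*=np.sign(d[0]);print(n,a.round(3),b.round(3),np.degrees(np.arctan2(d[1],d[0])))
# yellow disc ellipse centres
for n in C:
    hsv=cv2.cvtColor(C[n]["pixels"],cv2.COLOR_RGB2HSV); m=cv2.inRange(hsv,(20,140,90),(32,255,255))
    ys,xs=np.nonzero(m); h=cv2.convexHull(np.c_[xs,ys].astype(np.int32))
    W=np.array([atz(C[n],p,.134)[:2] for p in h[:,0]])
    A=np.c_[2*W,np.ones(len(W))];s=np.linalg.lstsq(A,(W**2).sum(1),rcond=None)[0]
    print(n,len(xs),s[:2],np.sqrt(s[2]+s[:2]@s[:2]))
E
```

```text
nut [0.5516 0.0029 0.178 ] [0.5513 0.0035 0.178 ]
knobtop [0.5176 0.207  0.167 ] [0.5194 0.2099 0.167 ]
stripe [0.5335 0.1353 0.134 ] [0.5316 0.1355 0.134 ]
top [0.757 0.03  0.166] [ 0.344 -0.03   0.166] 8.128518810347739
side [0.751 0.028 0.166] [ 0.346 -0.031  0.166] 8.3097937003681
top 6112 [0.55030485 0.00235148] 0.15956730126695143
side 7195 [0.54846768 0.01118806] 0.16384368010164252
```

```bash
python3 -m creep '[0.028,-0.029,0,-0.1,0, 0.056,-0.058,0,-0.2,0, 0.084,-0.087,0,-0.3,0, 0.112,-0.116,0,-0.4,0, 0.14,-0.145,0,-0.5,0, 0.168,-0.174,0,-0.6,0, 0.196,-0.203,0,-0.7,0, 0.224,-0.232,0,-0.8,0, 0.252,-0.261,-0.015,-0.9,0, 0.28,-0.29,-0.03,-0.956,0]'
```

```text
clock: 1.83
eef_pos: [0.5058, 0.1567, 0.2031]
tool_rot: [0.655, 0.756, 0.001, 0.001]
ft_force: [-0.1, 0.5, 1.2]
grip_width: 0.0002
grasp_force: 0.0
```

```bash
python3 -m creep '[0.0266,-0.025,0,0,0, 0.0266,-0.025,-0.03,0,0, 0.0266,-0.025,-0.05,0,0, 0.0266,-0.025,-0.06,0,0, 0.0266,-0.025,-0.062,0,0, 0.0266,-0.025,-0.062,0,0]'; python3 -m creep '[0,0,-0.0008,0,0, 0,0,-0.0016,0,0, 0,0,-0.0024,0,0, 0,0,-0.0032,0,0]'
```

```text
clock: 2.33
eef_pos: [0.5299, 0.1333, 0.1401]
tool_rot: [0.653, 0.757, -0.0, -0.0]
ft_force: [-0.3, 0.9, 0.6]
grip_width: -0.0003
grasp_force: 0.0
clock: 2.67
eef_pos: [0.5309, 0.1338, 0.1382]
tool_rot: [0.653, 0.757, 0.001, 0.001]
ft_force: [-0.8, 0.1, 2.0]
grip_width: 0.0002
grasp_force: 1.2
```

```bash
python3 -m creep '[0,0,-0.0007,0,0, 0,0,-0.0014,0,0, 0,0,-0.002,0,0, 0,0,-0.002,0,0]';python3 - <<'E'
from h import *
o=bot.get_obs();print(o["clock"],np.round(o["eef_pos"],4),np.round(o["ft_force"],2),np.round(o["joint_pos"],3))
E
```

```text
clock: 3.0
eef_pos: [0.531, 0.1338, 0.1362]
tool_rot: [0.653, 0.757, 0.001, 0.0]
ft_force: [0.0, 1.5, 6.5]
grip_width: -0.0002
grasp_force: 3.2
3.0 [0.531  0.1338 0.1362] [0.01 1.48 6.47] [ 2.460e-01  3.900e-01 -4.000e-02  1.138e+00  1.000e-03  1.670e+00]
```

```bash
python3 -m creep '[0,0,0.012,0,0, -0.03,-0.025,0.012,0,0, -0.06,-0.05,0.012,0,0, -0.09,-0.075,0.012,0,0, -0.1005,-0.083,0.008,0,0, -0.1005,-0.083,0.004,0,0, -0.1005,-0.083,0.002,0,0, -0.1005,-0.083,0.001,0,0, -0.1005,-0.083,0,0,0, -0.1005,-0.083,0,0,0]'
```

```text
clock: 3.83
eef_pos: [0.4307, 0.0504, 0.1351]
tool_rot: [0.653, 0.757, -0.0, 0.0]
ft_force: [-1.6, -2.0, 4.7]
grip_width: -0.0003
grasp_force: 1.8
```

```bash
python3 -m creep '[0,0,0.012,0,0, 0.04,0.006,0.012,0,0, 0.08,0.012,0.012,0,0, 0.12,0.018,0.012,0,0, 0.16,0.024,0.012,0,0, 0.2,0.03,0.012,0,0, 0.2225,0.033,0.008,0,0, 0.2225,0.033,0.004,0,0, 0.2225,0.033,0.001,0,0, 0.2225,0.033,0,0,0]'; python3 -m creep '[0,0,0,0,0, 0,0,0,0,0]'
```

```text
clock: 4.67
eef_pos: [0.6533, 0.0839, 0.1349]
tool_rot: [0.653, 0.757, 0.001, 0.001]
ft_force: [2.0, 0.9, 4.1]
grip_width: -0.0001
grasp_force: 2.0
clock: 4.83
eef_pos: [0.6515, 0.0833, 0.1359]
tool_rot: [0.653, 0.757, 0.0, 0.0]
ft_force: [1.1, 0.3, 2.8]
grip_width: 0.0003
grasp_force: 0.9
```

```bash
python3 -m creep '[0,0,0.016,0,0, -0.033,0.024,0.016,0,0, -0.066,0.048,0.016,0,0, -0.1,0.072,0.016,0,0, -0.128,0.095,0.016,0,0, -0.1287,0.099,0.016,0,0, -0.1293,0.103,0.016,0,0, -0.13,0.107,0.016,0,0, -0.1305,0.111,0.016,0,0, -0.1305,0.111,0.016,0,0]'; python3 - <<'E'
from h import *
c=bot.camera("side");cv2.imwrite("pics/s2.png",cv2.resize(c["pixels"][200:305,170:310,::-1],(560,420),interpolation=2))
c=bot.camera("top");cv2.imwrite("pics/t2.png",cv2.resize(c["pixels"][130:280,150:350,::-1],(800,600),interpolation=2))
E
```

```text
clock: 5.67
eef_pos: [0.5209, 0.1923, 0.1505]
tool_rot: [0.654, 0.757, -0.002, -0.0]
ft_force: [-1.7, -2.4, -1.0]
grip_width: -0.0002
grasp_force: 1.4
```

View pics/s2.png

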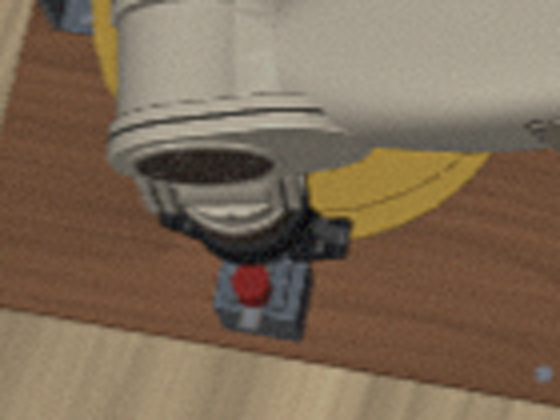

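View pics/t2.png

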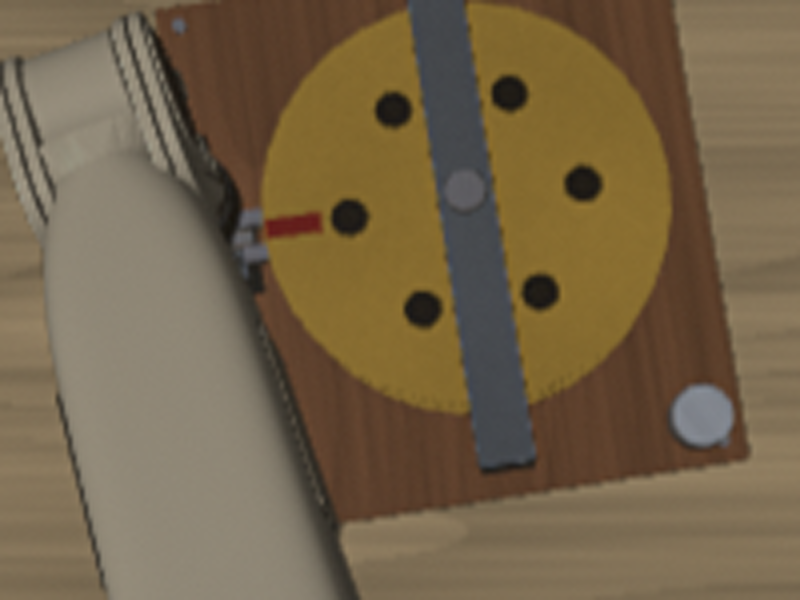

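The side crop shows the knob at about (251,277), so it has moved out by roughly 5 mm. The top crop shows the drum still locked, with its right half and dots in clear view. Next I'll write the tracker and estimator before releasing the drum.

```bash
cat > ctl.py <<'E'
# usage: ctl.py <last dz of the call just run>   -> tracks drum, proposes dz rows
import sys, json, os
from h import *
Cx=np.array([.5514,.0030]); r=.11; K=2500.; TH0=17.3; DT=1/12; WREF=.82
def dots(c):
    "angle of dot pattern mod 60deg, from the right half of the disc"
    a=np.radians(np.arange(188.4+28,368.4-28,1)); rr=np.arange(.060,.111,.002)
    A,Rr=np.meshgrid(a,rr); W=np.c_[Cx[0]+(Rr*np.cos(A)).ravel(),Cx[1]+(Rr*np.sin(A)).ravel(),np.full(A.size,.134)]
    E=np.array(c["extrinsics"]); px=cv2.projectPoints(W,cv2.Rodrigues(E[:3,:3])[0],E[:3,3],np.array(c["camera_matrix"]),np.array(c["dist_coeffs"]))[0].reshape(*A.shape,2).astype(np.float32)
    g=cv2.remap(c["pixels"].max(2).astype(np.float32),px[...,0],px[...,1],1)
    dk=np.clip(110-g,0,70)
    return a,rr,dk
def phase(c):
    a,rr,dk=dots(c); p=dk.sum(0); best=None
    ks=np.linspace(0,np.pi/3,240,endpoint=False)      # matched filter: complete dots outweigh cut-off ones
    s=[]
    for k in ks:
        d=(a-k+np.pi/6)%(np.pi/3)-np.pi/6; t=np.exp(-(d/.10)**2); s.append((t*p).sum()/t.sum())
    i=int(np.argmax(s)); y=[s[i-1],s[i],s[(i+1)%240]]
    return (ks[i]+.5*(y[0]-y[2])/(y[0]-2*y[1]+y[2])*(ks[1]))%(np.pi/3), rr[dk.sum(1).argmax()], max(s)
if __name__=="__main__":
    S=json.load(open("st.json")) if os.path.exists("st.json") else None
    o=bot.get_obs(); c=bot.camera("top"); ph,rd,sc=phase(c); t=o["clock"]
    f=o["ft_force"]; F=.6*f[2]+.8*o["grasp_force"]
    if S is None:
        json.dump(dict(t=t,ph0=ph,th=TH0,w=0.,d=0.,F=0.,z=.1509,log=[]),open("st.json","w")); print(t,ph,rd,sc); sys.exit()
    S["z"]+=float(sys.argv[1]); rel=float(sys.argv[2]) if len(sys.argv)>2 else 0   # rel: part of the interval in which it was locked
    mu=S.get("mu",.5); T=t-S["t"]; n=40; h=(T-rel)/n; th,w=S["th"],S["w"]   # w = speed, positive running back
    tc=float(sys.argv[3]) if len(sys.argv)>3 else 0 # contact start time after release
    for i in range(n):
        s=i/n; Fi=S["F"]+(F-S["F"])*s if tc==0 else (F if i*h>tc else 0)
        w+=h*(.012*(40+th)-.01-.26*w-max(Fi,0)*mu*r+S["d"])/.12; w=max(w,0); th-=w*h
    m=S["ph0"]+(0)  # pattern angle = ph0 + (th-TH0)  (clockwise = angle falls)
    meas=TH0+((ph-m-(th-TH0)+np.pi/6)%(np.pi/3)-np.pi/6)+(th-TH0)
    e=meas-th; wp=w; wm=(S["th"]-meas)/(T-rel)
    th+=.85*e; w-=.8*e/max(T,.3); S["d"]-=.25*.12*e/max(T,.3)**2 if tc==0 else 0
    S["d"]=float(np.clip(S["d"],-.12,.12))
    S["log"].append([t,th,F,S["z"]]); 
    L=np.array([l for l in S["log"] if l[2]>.8]); X=np.array([.1342,.035*r,0]); 
    if len(L):
        ps=TH0-L[:,1]; A=np.c_[np.ones(len(L)),np.cos(ps),np.sin(ps)]; y=L[:,3]+L[:,2]/K
        wt=.6*np.ones(len(L)); age=t-L[:,0]; sg=.0004*np.exp(age/12)
        sp=np.array([.001,.0003,.0005]); X=X+np.linalg.solve((A/sg[:,None]).T@(A/sg[:,None])+np.diag(1/sp**2),(A/sg[:,None]**2).T@(y-A@X)); res=(y-A@X)[-3:]
    else: res=np.zeros(1)
    S.update(t=t,th=th,w=w,F=F,mu=mu); json.dump(S,open("st.json","w"))
    tt,ww=th-w*.05,w; out=[]   # camera call took .05 s
    for i in range(8):
        tt-=ww*DT; N=(.012*(40+tt)-.01-.26*WREF+S["d"]+.12*(ww-WREF))/(mu*r); N=np.clip(N,3,11)
        ww+=(WREF-ww)*DT/.35; tm=max(tt-ww*.03,0)
        out.append((X@[1,np.cos(TH0-tm),np.sin(TH0-tm)]-N/K-S["z"])*1e3)
    ft=np.array(f); tg=np.array([np.cos(.147),np.sin(.147)])
    print(f"t{t:.2f} th{th:.2f} w{w:.2f} wm{wm:.2f} e{e:.3f} sc{sc:.0f} Fz{f[2]:.1f} gf{o['grasp_force']:.1f} Ft{ft[:2]@tg:.1f} Nlast{N:.1f} d{S['d']:.3f} X{(X*1e3).round(2)} res{(res*1e3).round(2)} z{S['z']*1e3:.2f}\n dz mm",np.round(out,2))
E
python3 ctl.py 0
```

```text
5.7667 0.6732602783260511 0.09200000000000003 860.0903770062782
```

```bash
python3 -m creep '[-0.0022,0.0148,0,0,0, -0.0045,0.0297,0,0,0, -0.0045,0.0297,0,0,0, 0.0012,-0.008,0,0,0, 0.0069,-0.0455,0,0,0, 0.0126,-0.083,-0.006,0,0, 0.0126,-0.083,-0.013,0,0, 0.0126,-0.083,-0.015,0,0, 0.0126,-0.083,-0.0162,0,0]'; python3 ctl.py -0.0162 0.13 0.5
```

```text
clock: 6.57
eef_pos: [0.5362, 0.1113, 0.1354]
tool_rot: [0.654, 0.757, 0.002, 0.001]
ft_force: [2.7, 0.6, 2.7]
grip_width: 0.0001
grasp_force: 1.5
t6.57 th16.43 w1.86 wm1.30 e-0.042 sc832 Fz2.7 gf1.5 Ft2.8 Nlast8.4 d0.000 X[ 1.3355e+02  3.8100e+00 -1.2000e-01] res[-0.1] z134.70
 dz mm [-3.93 -4.17 -4.43 -4.68 -4.94 -5.2  -5.45 -5.69]
```

```bash
python3 -m creep '[0,0,-0.0025,0,0, 0,0,-0.0035,0,0, 0,0,-0.0041,0,0, 0,0,-0.0045,0,0]'; python3 ctl.py -0.0045
```

```text
clock: 6.95
eef_pos: [0.5367, 0.113, 0.1321]
tool_rot: [0.652, 0.758, 0.002, 0.002]
ft_force: [3.6, 0.6, 5.7]
grip_width: 0.0001
grasp_force: 2.7
t6.95 th15.78 w1.62 wm1.69 e0.050 sc840 Fz5.7 gf2.7 Ft3.7 Nlast8.0 d-0.010 X[133.16   3.97  -0.39] res[ 0.38 -0.53] z130.20
 dz mm [-2.1  -2.35 -2.58 -2.8  -2.99 -3.17 -3.34 -3.49]
```

```bash
python3 -m creep '[0,0,-0.0019,0,0, 0,0,-0.0024,0,0, 0,0,-0.0026,0,0, 0,0,-0.0028,0,0, 0,0,-0.003,0,0]'; python3 ctl.py -0.003
```

```text
clock: 7.42
eef_pos: [0.5371, 0.113, 0.1295]
tool_rot: [0.652, 0.758, 0.003, 0.002]
ft_force: [4.3, 1.1, 7.3]
grip_width: 0.0004
grasp_force: 3.4
t7.42 th15.23 w1.03 wm1.13 e0.154 sc866 Fz7.3 gf3.4 Ft4.4 Nlast7.3 d-0.031 X[132.88   4.15  -0.42] res[ 0.56 -0.23 -0.49] z127.20
 dz mm [-0.36 -0.54 -0.71 -0.85 -0.98 -1.1  -1.19 -1.27]
```

```bash
sed -i 's/K=2500\./K=1450./; s/S.get("mu",.5)/.58/' ctl.py; python3 - <<'E'
import json;S=json.load(open('st.json'));S['d']=0.;json.dump(S,open('st.json','w'))
E
python3 ctl.py 0
```

```text
t7.47 th15.20 w0.94 wm0.53 e0.024 sc878 Fz7.6 gf3.2 Ft2.6 Nlast6.7 d-0.008 X[ 1.3407e+02  3.8700e+00 -7.0000e-02] res[-0.14 -0.06  0.08] z127.20
 dz mm [-0.43 -0.6  -0.76 -0.9  -1.03 -1.15 -1.26 -1.35]
```

```bash
python3 -m creep '[0,0,-0.0004,0,0, 0,0,-0.0006,0,0, 0,0,-0.00075,0,0, 0,0,-0.0009,0,0, 0,0,-0.001,0,0]'; python3 ctl.py -0.001
```

```text
clock: 7.93
eef_pos: [0.5369, 0.1131, 0.1284]
tool_rot: [0.652, 0.758, 0.003, 0.002]
ft_force: [3.3, -0.1, 5.8]
grip_width: 0.0002
grasp_force: 3.1
t7.93 th14.75 w0.97 wm0.98 e-0.041 sc843 Fz5.8 gf3.1 Ft3.2 Nlast6.7 d-0.002 X[1.3389e+02 3.9700e+00 5.0000e-02] res[ 0.06  0.2  -0.31] z126.20
 dz mm [-0.73 -0.8  -0.85 -0.88 -0.9  -0.91 -0.9  -0.87]
```

```bash
python3 -m creep '[0,0,-0.0007,0,0, 0,0,-0.0008,0,0, 0,0,-0.0009,0,0, 0,0,-0.0009,0,0, 0,0,-0.0009,0,0]'; python3 ctl.py -0.0009
```

```text
clock: 8.4
eef_pos: [0.5373, 0.1132, 0.1277]
tool_rot: [0.652, 0.758, 0.003, 0.002]
ft_force: [4.2, 0.1, 6.1]
grip_width: -0.0001
grasp_force: 3.3
t8.40 th14.32 w0.90 wm0.90 e0.035 sc842 Fz6.1 gf3.3 Ft4.1 Nlast6.5 d-0.007 X[133.75   4.01   0.19] res[ 0.24 -0.21 -0.2 ] z125.30
 dz mm [-0.2  -0.17 -0.13 -0.07  0.    0.09  0.2   0.32]
```

Tracking well.

```bash
python3 -m creep '[0,0,-0.0002,0,0, 0,0,-0.0002,0,0, 0,0,-0.0001,0,0, 0,0,-0.0001,0,0, 0,0,0,0,0, 0,0,0.0001,0,0]'; python3 ctl.py 0.0001
```

```text
clock: 8.95
eef_pos: [0.5373, 0.1132, 0.1278]
tool_rot: [0.652, 0.758, 0.003, 0.002]
ft_force: [4.6, 1.4, 6.4]
grip_width: -0.0001
grasp_force: 3.3
t8.95 th13.88 w0.77 wm0.77 e0.065 sc843 Fz6.4 gf3.3 Ft4.8 Nlast6.3 d-0.014 X[133.77   4.     0.16] res[-0.22 -0.23  0.02] z125.40
 dz mm [0.27 0.37 0.48 0.62 0.77 0.94 1.12 1.32]
```

```bash
python3 -m creep '[0,0,0.0003,0,0, 0,0,0.0004,0,0, 0,0,0.0005,0,0, 0,0,0.0006,0,0, 0,0,0.0008,0,0, 0,0,0.001,0,0]'; python3 ctl.py 0.001
```

```text
clock: 9.5
eef_pos: [0.537, 0.1132, 0.1286]
tool_rot: [0.652, 0.758, 0.003, 0.002]
ft_force: [4.2, 1.0, 6.0]
grip_width: -0.0003
grasp_force: 3.2
t9.50 th13.50 w0.73 wm0.69 e0.057 sc841 Fz6.0 gf3.2 Ft4.3 Nlast6.1 d-0.019 X[1.3381e+02 4.0000e+00 1.2000e-01] res[-0.25 -0.03  0.06] z126.40
 dz mm [0.3  0.46 0.64 0.84 1.06 1.29 1.53 1.78]
```

```bash
python3 -m creep '[0,0,0.0004,0,0, 0,0,0.0006,0,0, 0,0,0.0008,0,0, 0,0,0.001,0,0, 0,0,0.0012,0,0, 0,0,0.0014,0,0]'; python3 ctl.py 0.0014
```

```text
clock: 10.05
eef_pos: [0.5369, 0.1132, 0.1299]
tool_rot: [0.652, 0.758, 0.003, 0.002]
ft_force: [4.5, 0.8, 6.2]
grip_width: -0.0003
grasp_force: 3.1
t10.05 th13.09 w0.77 wm0.74 e0.019 sc871 Fz6.2 gf3.1 Ft4.5 Nlast6.0 d-0.021 X[1.3388e+02 4.0200e+00 2.0000e-02] res[-0.1  -0.05  0.17] z127.80
 dz mm [0.43 0.67 0.92 1.18 1.45 1.73 2.   2.28]
```

```bash
python3 -m creep '[0,0,0.0005,0,0, 0,0,0.0007,0,0, 0,0,0.001,0,0, 0,0,0.0012,0,0, 0,0,0.0015,0,0, 0,0,0.0018,0,0]'; python3 ctl.py 0.0018
```

```text
clock: 10.6
eef_pos: [0.5369, 0.1131, 0.1317]
tool_rot: [0.652, 0.758, 0.003, 0.002]
ft_force: [3.9, 0.1, 5.7]
grip_width: -0.0003
grasp_force: 2.9
t10.60 th12.67 w0.79 wm0.74 e0.030 sc839 Fz5.7 gf2.9 Ft3.9 Nlast5.9 d-0.024 X[1.3389e+02 4.0200e+00 2.0000e-02] res[-0.06  0.16  0.02] z129.60
 dz mm [0.34 0.61 0.87 1.14 1.41 1.67 1.93 2.18]
```

```bash
python3 -m creep '[0,0,0.0004,0,0, 0,0,0.0006,0,0, 0,0,0.0009,0,0, 0,0,0.0012,0,0, 0,0,0.0014,0,0, 0,0,0.0017,0,0, 0,0,0.0019,0,0]'; python3 ctl.py 0.0019
```

```text
clock: 11.23
eef_pos: [0.5367, 0.1131, 0.1334]
tool_rot: [0.652, 0.758, 0.003, 0.002]
ft_force: [3.9, 1.0, 5.7]
grip_width: -0.0001
grasp_force: 2.7
t11.23 th12.26 w0.70 wm0.62 e0.142 sc833 Fz5.7 gf2.7 Ft4.0 Nlast5.6 d-0.035 X[ 1.3391e+02  4.0400e+00 -1.0000e-02] res[ 0.12 -0.03  0.11] z131.50
 dz mm [0.33 0.52 0.72 0.92 1.12 1.31 1.5  1.68]
```

```bash
python3 -m creep '[0,0,0.0005,0,0, 0,0,0.0008,0,0, 0,0,0.0011,0,0, 0,0,0.0013,0,0, 0,0,0.0015,0,0]'; python3 ctl.py 0.0015
```

```text
clock: 11.7
eef_pos: [0.536, 0.1126, 0.1344]
tool_rot: [0.653, 0.758, 0.002, 0.001]
ft_force: [4.1, -0.2, 5.3]
grip_width: 0.0003
grasp_force: 2.7
t11.70 th11.95 w0.72 wm0.64 e0.063 sc839 Fz5.3 gf2.7 Ft4.1 Nlast5.5 d-0.043 X[ 1.3396e+02  4.1000e+00 -4.0000e-02] res[-0.1   0.01  0.24] z133.00
 dz mm [0.08 0.23 0.39 0.54 0.69 0.82 0.94 1.04]
```

```bash
python3 -m creep '[0,0,0.0003,0,0, 0,0,0.0006,0,0, 0,0,0.0008,0,0, 0,0,0.0009,0,0, 0,0,0.001,0,0, 0,0,0.0011,0,0]'; python3 ctl.py 0.0011
```

```text
clock: 12.25
eef_pos: [0.5359, 0.1125, 0.1355]
tool_rot: [0.653, 0.758, 0.002, 0.001]
ft_force: [3.0, 1.1, 4.9]
grip_width: -0.0001
grasp_force: 2.7
t12.25 th11.57 w0.76 wm0.69 e0.061 sc830 Fz4.9 gf2.7 Ft3.1 Nlast5.3 d-0.050 X[ 1.3398e+02  4.1100e+00 -4.0000e-02] res[-0.01  0.21  0.1 ] z134.10
 dz mm [-0.01  0.08  0.16  0.23  0.28  0.31  0.33  0.33]
```

```bash
python3 -m creep '[0,0,0.0001,0,0, 0,0,0.0002,0,0, 0,0,0.0003,0,0, 0,0,0.0004,0,0, 0,0,0.0004,0,0, 0,0,0.0004,0,0]'; python3 ctl.py 0.0004
```

```text
clock: 12.8
eef_pos: [0.536, 0.1125, 0.1359]
tool_rot: [0.653, 0.758, 0.002, 0.001]
ft_force: [4.0, -0.3, 5.4]
grip_width: -0.0
grasp_force: 2.7
t12.80 th11.18 w0.71 wm0.68 e0.073 sc834 Fz5.4 gf2.7 Ft3.9 Nlast5.1 d-0.057 X[ 1.3401e+02  4.1400e+00 -3.0000e-02] res[0.17 0.05 0.15] z134.50
 dz mm [ 0.18  0.16  0.13  0.09  0.03 -0.04 -0.12 -0.22]
```

```bash
python3 -m creep '[0,0,0.0003,0,0, 0,0,0.0004,0,0, 0,0,0.0004,0,0, 0,0,0.0003,0,0, 0,0,0.0002,0,0, 0,0,0.0001,0,0]'; python3 ctl.py 0.0001
```

```text
clock: 13.35
eef_pos: [0.5357, 0.1122, 0.1358]
tool_rot: [0.653, 0.758, 0.001, 0.001]
ft_force: [3.2, 0.8, 5.7]
grip_width: 0.0
grasp_force: 2.8
t13.35 th10.80 w0.71 wm0.70 e0.014 sc836 Fz5.7 gf2.8 Ft3.3 Nlast5.0 d-0.058 X[1.3406e+02 4.2000e+00 1.0000e-02] res[-0.02  0.05  0.33] z134.60
 dz mm [ 0.04 -0.08 -0.21 -0.35 -0.5  -0.66 -0.84 -1.03]
```

```bash
python3 -m creep '[0,0,0.0002,0,0, 0,0,0.0001,0,0, 0,0,-0.0001,0,0, 0,0,-0.0002,0,0, 0,0,-0.0004,0,0, 0,0,-0.0006,0,0]'; python3 ctl.py -0.0006
```

```text
clock: 13.9
eef_pos: [0.5356, 0.1121, 0.1351]
tool_rot: [0.653, 0.758, 0.001, 0.001]
ft_force: [3.3, 0.7, 5.9]
grip_width: 0.0002
grasp_force: 2.8
t13.90 th10.42 w0.67 wm0.69 e0.004 sc841 Fz5.9 gf2.8 Ft3.4 Nlast4.9 d-0.058 X[1.3411e+02 4.2300e+00 8.0000e-02] res[-0.02  0.23  0.33] z134.00
 dz mm [ 0.08 -0.13 -0.34 -0.56 -0.79 -1.02 -1.27 -1.52]
```

```bash
python3 -m creep '[0,0,0.0003,0,0, 0,0,0.0001,0,0, 0,0,-0.0001,0,0, 0,0,-0.0003,0,0, 0,0,-0.0005,0,0, 0,0,-0.0007,0,0]'; python3 ctl.py -0.0007
```

```text
clock: 14.45
eef_pos: [0.5351, 0.1117, 0.134]
tool_rot: [0.653, 0.757, 0.001, 0.001]
ft_force: [3.1, 1.2, 4.5]
grip_width: -0.0002
grasp_force: 2.6
t14.45 th10.00 w0.80 wm0.76 e-0.037 sc866 Fz4.5 gf2.6 Ft3.2 Nlast4.9 d-0.055 X[1.3413e+02 4.2300e+00 1.1000e-01] res[0.21 0.29 0.15] z133.30
 dz mm [-0.76 -1.01 -1.28 -1.55 -1.82 -2.1  -2.38 -2.66]
```

```bash
python3 -m creep '[0,0,-0.0006,0,0, 0,0,-0.0009,0,0, 0,0,-0.0012,0,0, 0,0,-0.0015,0,0, 0,0,-0.0017,0,0, 0,0,-0.002,0,0]'; python3 ctl.py -0.002
```

```text
clock: 15.0
eef_pos: [0.5356, 0.1117, 0.1323]
tool_rot: [0.653, 0.757, 0.001, 0.001]
ft_force: [3.1, 1.0, 5.4]
grip_width: 0.0001
grasp_force: 2.9
t15.00 th9.59 w0.73 wm0.75 e0.031 sc845 Fz5.4 gf2.9 Ft3.2 Nlast4.8 d-0.058 X[134.16   4.21   0.16] res[0.25 0.09 0.22] z131.30
 dz mm [-0.14 -0.42 -0.71 -0.99 -1.27 -1.54 -1.81 -2.07]
```

```bash
python3 -m creep '[0,0,-0.0001,0,0, 0,0,-0.0003,0,0, 0,0,-0.0006,0,0, 0,0,-0.0009,0,0, 0,0,-0.0012,0,0, 0,0,-0.0014,0,0]'; python3 ctl.py -0.0014
```

```text
clock: 15.55
eef_pos: [0.5355, 0.1117, 0.1308]
tool_rot: [0.653, 0.757, 0.001, 0.001]
ft_force: [3.9, 0.1, 5.6]
grip_width: -0.0002
grasp_force: 3.0
t15.55 th9.24 w0.61 wm0.63 e0.032 sc848 Fz5.6 gf3.0 Ft3.9 Nlast4.7 d-0.061 X[134.2    4.17   0.21] res[0.02 0.13 0.3 ] z129.90
 dz mm [ 0.19 -0.1  -0.37 -0.63 -0.89 -1.13 -1.37 -1.59]
```

```bash
python3 -m creep '[0,0,0.0006,0,0, 0,0,0.0004,0,0, 0,0,0.0001,0,0, 0,0,-0.0002,0,0, 0,0,-0.0005,0,0]'; python3 ctl.py -0.0005
```

```text
clock: 16.02
eef_pos: [0.5347, 0.1114, 0.1298]
tool_rot: [0.653, 0.757, 0.0, 0.0]
ft_force: [2.6, 1.1, 6.0]
grip_width: -0.0001
grasp_force: 2.7
t16.02 th8.89 w0.72 wm0.77 e-0.076 sc871 Fz6.0 gf2.7 Ft2.7 Nlast4.8 d-0.050 X[134.31   4.04   0.32] res[-0.07  0.06  0.93] z129.40
 dz mm [-0.62 -0.84 -1.06 -1.26 -1.45 -1.62 -1.77 -1.91]
```

```bash
python3 -m creep '[0,0,-0.0005,0,0, 0,0,-0.0007,0,0, 0,0,-0.0009,0,0, 0,0,-0.0011,0,0, 0,0,-0.0013,0,0]'; python3 ctl.py -0.0013
```

```text
clock: 16.48
eef_pos: [0.535, 0.1114, 0.1286]
tool_rot: [0.653, 0.757, 0.001, 0.0]
ft_force: [4.1, 0.4, 6.0]
grip_width: 0.0002
grasp_force: 2.8
t16.48 th8.48 w0.82 wm0.91 e-0.112 sc844 Fz6.0 gf2.8 Ft4.1 Nlast5.0 d-0.035 X[134.4    3.91   0.35] res[-0.09  0.74  0.78] z128.10
 dz mm [-0.51 -0.64 -0.74 -0.84 -0.91 -0.97 -1.01 -1.03]
```

```bash
python3 -m creep '[0,0,-0.0005,0,0, 0,0,-0.0006,0,0, 0,0,-0.0007,0,0, 0,0,-0.0008,0,0, 0,0,-0.0009,0,0]'; python3 ctl.py -0.0009
```

```text
clock: 16.95
eef_pos: [0.5354, 0.1115, 0.1279]
tool_rot: [0.653, 0.757, 0.001, 0.001]
ft_force: [4.2, 1.7, 5.1]
grip_width: -0.0003
grasp_force: 3.1
t16.95 th8.09 w0.78 wm0.84 e-0.038 sc847 Fz5.1 gf3.1 Ft4.4 Nlast5.0 d-0.030 X[134.43   3.86   0.34] res[0.69 0.72 0.27] z127.20
 dz mm [-0.02 -0.06 -0.08 -0.08 -0.06 -0.03  0.03  0.1 ]
```

```bash
python3 -m creep '[0,0,0,0,0, 0,0,-0.0001,0,0, 0,0,-0.0001,0,0, 0,0,-0.0001,0,0, 0,0,0,0,0, 0,0,0,0,0]'; python3 ctl.py 0
```

```text
clock: 17.5
eef_pos: [0.5354, 0.1116, 0.128]
tool_rot: [0.653, 0.757, 0.001, 0.001]
ft_force: [3.4, 1.1, 5.6]
grip_width: 0.0002
grasp_force: 3.1
t17.50 th7.71 w0.66 wm0.70 e0.022 sc833 Fz5.6 gf3.1 Ft3.6 Nlast4.8 d-0.032 X[134.49   3.78   0.28] res[0.63 0.15 0.49] z127.20
 dz mm [0.36 0.38 0.41 0.48 0.56 0.67 0.8  0.94]
```

```bash
python3 -m creep '[0,0,0.0006,0,0, 0,0,0.0006,0,0, 0,0,0.0007,0,0, 0,0,0.0007,0,0, 0,0,0.0008,0,0]'; python3 ctl.py 0.0008
```

```text
clock: 17.97
eef_pos: [0.5351, 0.1116, 0.1286]
tool_rot: [0.653, 0.757, 0.001, 0.0]
ft_force: [3.4, 1.1, 5.5]
grip_width: 0.0001
grasp_force: 2.8
t17.97 th7.42 w0.61 wm0.61 e0.021 sc840 Fz5.5 gf2.8 Ft3.5 Nlast4.7 d-0.035 X[134.58   3.7    0.18] res[0.02 0.31 0.67] z128.00
 dz mm [0.25 0.3  0.38 0.49 0.63 0.78 0.95 1.14]
```

```bash
python3 -m creep '[0,0,0.0006,0,0, 0,0,0.0009,0,0, 0,0,0.001,0,0, 0,0,0.0011,0,0, 0,0,0.0013,0,0]'; python3 ctl.py 0.0013
```

```text
clock: 18.43
eef_pos: [0.5346, 0.1113, 0.1295]
tool_rot: [0.653, 0.757, 0.0, 0.0]
ft_force: [3.0, 1.3, 4.4]
grip_width: -0.0
grasp_force: 2.6
t18.43 th7.11 w0.72 wm0.67 e-0.010 sc842 Fz4.4 gf2.6 Ft3.1 Nlast4.7 d-0.034 X[1.3464e+02 3.6700e+00 7.0000e-02] res[0.19 0.53 0.59] z129.30
 dz mm [-0.23 -0.07  0.11  0.31  0.52  0.74  0.97  1.21]
```

```bash
python3 -m creep '[0,0,0.0001,0,0, 0,0,0.0003,0,0, 0,0,0.0005,0,0, 0,0,0.0007,0,0, 0,0,0.0009,0,0, 0,0,0.0011,0,0]'; python3 ctl.py 0.0011
```

```text
clock: 18.98
eef_pos: [0.5347, 0.1112, 0.1307]
tool_rot: [0.653, 0.757, 0.0, 0.0]
ft_force: [3.4, 0.1, 6.2]
grip_width: 0.0
grasp_force: 2.7
t18.98 th6.70 w0.70 wm0.75 e-0.007 sc825 Fz6.2 gf2.7 Ft3.4 Nlast4.6 d-0.033 X[134.76   3.67  -0.14] res[0.32 0.34 0.98] z130.40
 dz mm [0.36 0.55 0.76 0.98 1.21 1.45 1.69 1.93]
```

```bash
python3 -m creep '[0,0,0.0005,0,0, 0,0,0.0007,0,0, 0,0,0.0009,0,0, 0,0,0.0012,0,0, 0,0,0.0014,0,0, 0,0,0.0017,0,0]'; python3 ctl.py 0.0017
```

```text
clock: 19.53
eef_pos: [0.5346, 0.1112, 0.1323]
tool_rot: [0.653, 0.757, 0.0, 0.0]
ft_force: [3.4, 0.9, 4.9]
grip_width: 0.0001
grasp_force: 2.5
t19.53 th6.33 w0.68 wm0.66 e0.004 sc830 Fz4.9 gf2.5 Ft3.5 Nlast4.6 d-0.033 X[134.82   3.71  -0.23] res[0.23 0.84 0.52] z132.10
 dz mm [0.21 0.4  0.6  0.81 1.02 1.24 1.45 1.66]
```

```bash
python3 -m creep '[0,0,0.0004,0,0, 0,0,0.0006,0,0, 0,0,0.0008,0,0, 0,0,0.001,0,0, 0,0,0.0012,0,0, 0,0,0.0014,0,0]'; python3 ctl.py 0.0014
```

```text
clock: 20.08
eef_pos: [0.5343, 0.1111, 0.1336]
tool_rot: [0.653, 0.757, -0.0, -0.0]
ft_force: [3.3, 0.8, 4.3]
grip_width: 0.0004
grasp_force: 2.3
t20.08 th6.01 w0.65 wm0.57 e0.093 sc833 Fz4.3 gf2.3 Ft3.4 Nlast4.3 d-0.042 X[134.86   3.75  -0.29] res[0.77 0.42 0.36] z133.50
 dz mm [0.23 0.38 0.54 0.71 0.87 1.04 1.21 1.36]
```

```bash
python3 -m creep '[0,0,0.0006,0,0, 0,0,0.0008,0,0, 0,0,0.001,0,0, 0,0,0.0012,0,0, 0,0,0.0014,0,0, 0,0,0.0015,0,0]'; python3 ctl.py 0.0015
```

```text
clock: 20.63
eef_pos: [0.5343, 0.1111, 0.1351]
tool_rot: [0.653, 0.757, -0.0, -0.0]
ft_force: [3.5, 0.4, 3.7]
grip_width: 0.0003
grasp_force: 2.0
t20.63 th5.65 w0.75 wm0.65 e0.053 sc825 Fz3.7 gf2.0 Ft3.5 Nlast4.2 d-0.048 X[134.89   3.78  -0.31] res[0.38 0.31 0.22] z135.00
 dz mm [-0.12  0.02  0.15  0.28  0.4   0.5   0.59  0.66]
```

```bash
python3 -m creep '[0,0,0,0,0, 0,0,0.0001,0,0, 0,0,0.0003,0,0, 0,0,0.0004,0,0, 0,0,0.0005,0,0, 0,0,0.0006,0,0]'; python3 ctl.py 0.0006
```

```text
clock: 21.18
eef_pos: [0.5345, 0.1111, 0.1358]
tool_rot: [0.653, 0.757, 0.0, 0.0]
ft_force: [2.3, 0.5, 5.3]
grip_width: -0.0002
grasp_force: 2.3
t21.18 th5.25 w0.70 wm0.71 e0.043 sc829 Fz5.3 gf2.3 Ft2.4 Nlast4.1 d-0.052 X[134.95   3.88  -0.32] res[0.2  0.09 0.55] z135.60
 dz mm [0.32 0.36 0.39 0.42 0.44 0.44 0.43 0.41]
```

```bash
python3 -m creep '[0,0,0.0003,0,0, 0,0,0.0004,0,0, 0,0,0.0004,0,0, 0,0,0.0005,0,0, 0,0,0.0005,0,0, 0,0,0.0005,0,0]'; python3 ctl.py 0.0005
```

```text
clock: 21.73
eef_pos: [0.5345, 0.1111, 0.1363]
tool_rot: [0.653, 0.757, 0.0, 0.0]
ft_force: [3.1, -0.3, 5.7]
grip_width: -0.0002
grasp_force: 2.3
t21.73 th4.89 w0.62 wm0.66 e-0.003 sc833 Fz5.7 gf2.3 Ft3.1 Nlast4.0 d-0.052 X[135.03   3.99  -0.3 ] res[-0.04  0.39  0.68] z136.10
 dz mm [ 0.35  0.28  0.22  0.15  0.07 -0.02 -0.12 -0.23]
```

```bash
python3 -m creep '[0,0,0.0006,0,0, 0,0,0.0005,0,0, 0,0,0.0004,0,0, 0,0,0.0003,0,0, 0,0,0.0003,0,0]'; python3 ctl.py 0.0003
```

```text
clock: 22.2
eef_pos: [0.5343, 0.1111, 0.1365]
tool_rot: [0.653, 0.757, -0.0, -0.0]
ft_force: [2.9, 0.4, 3.4]
grip_width: -0.0
grasp_force: 1.9
t22.20 th4.55 w0.79 wm0.74 e-0.043 sc828 Fz3.4 gf1.9 Ft2.9 Nlast4.0 d-0.046 X[135.03   3.99  -0.29] res[ 0.4   0.69 -0.01] z136.40
 dz mm [-0.49 -0.6  -0.72 -0.86 -1.01 -1.18 -1.36 -1.55]
```

```bash
python3 -m creep '[0,0,-0.0003,0,0, 0,0,-0.0005,0,0, 0,0,-0.0006,0,0, 0,0,-0.0008,0,0, 0,0,-0.0009,0,0]'; python3 ctl.py -0.0009
```

```text
clock: 22.67
eef_pos: [0.5345, 0.1111, 0.1357]
tool_rot: [0.653, 0.757, 0.0, 0.0]
ft_force: [3.0, 0.1, 4.1]
grip_width: 0.0001
grasp_force: 2.2
t22.67 th4.19 w0.78 wm0.76 e0.033 sc844 Fz4.1 gf2.2 Ft3.0 Nlast3.9 d-0.050 X[135.04   3.99  -0.28] res[ 0.67 -0.03  0.1 ] z135.50
 dz mm [-0.21 -0.4  -0.6  -0.81 -1.03 -1.26 -1.5  -1.74]
```

```bash
python3 -m creep '[0,0,-0.0002,0,0, 0,0,-0.0003,0,0, 0,0,-0.0005,0,0, 0,0,-0.0007,0,0, 0,0,-0.0009,0,0, 0,0,-0.0012,0,0]'; python3 ctl.py -0.0012
```

```text
clock: 23.22
eef_pos: [0.5345, 0.1111, 0.1345]
tool_rot: [0.653, 0.757, 0.0, 0.0]
ft_force: [2.2, 0.4, 4.8]
grip_width: -0.0001
grasp_force: 2.3
t23.22 th3.78 w0.70 wm0.74 e0.010 sc835 Fz4.8 gf2.3 Ft2.3 Nlast3.8 d-0.051 X[135.07   4.01  -0.21] res[-0.09  0.02  0.32] z134.30
 dz mm [-0.02 -0.27 -0.53 -0.79 -1.05 -1.32 -1.58 -1.85]
```

```bash
python3 -m creep '[0,0,0.0001,0,0, 0,0,-0.0002,0,0, 0,0,-0.0004,0,0, 0,0,-0.0007,0,0, 0,0,-0.001,0,0, 0,0,-0.0013,0,0]'; python3 ctl.py -0.0013
```

```text
clock: 23.77
eef_pos: [0.5344, 0.1111, 0.1331]
tool_rot: [0.653, 0.757, 0.0, 0.0]
ft_force: [2.2, 0.2, 4.3]
grip_width: -0.0002
grasp_force: 2.0
t23.77 th3.36 w0.77 wm0.78 e-0.054 sc848 Fz4.3 gf2.0 Ft2.2 Nlast3.8 d-0.046 X[135.09   4.    -0.17] res[-0.02  0.27  0.19] z133.00
 dz mm [-0.44 -0.7  -0.97 -1.24 -1.5  -1.75 -2.   -2.25]
```

```bash
python3 -m creep '[0,0,-0.0004,0,0, 0,0,-0.0007,0,0, 0,0,-0.001,0,0, 0,0,-0.0012,0,0, 0,0,-0.0015,0,0, 0,0,-0.0018,0,0]'; python3 ctl.py -0.0018
```

```text
clock: 24.32
eef_pos: [0.5344, 0.1111, 0.1313]
tool_rot: [0.653, 0.757, -0.0, 0.0]
ft_force: [2.2, -0.1, 4.8]
grip_width: -0.0001
grasp_force: 2.2
t24.32 th2.92 w0.76 wm0.81 e-0.033 sc844 Fz4.8 gf2.2 Ft2.2 Nlast3.8 d-0.043 X[ 1.3513e+02  3.9700e+00 -1.2000e-01] res[0.21 0.11 0.32] z131.20
 dz mm [-0.2  -0.44 -0.68 -0.91 -1.12 -1.32 -1.51 -1.69]
```

```bash
python3 -m creep '[0,0,-0.0003,0,0, 0,0,-0.0005,0,0, 0,0,-0.0007,0,0, 0,0,-0.0009,0,0, 0,0,-0.0011,0,0, 0,0,-0.0013,0,0]'; python3 ctl.py -0.0013
```

```text
clock: 24.87
eef_pos: [0.5343, 0.1111, 0.13]
tool_rot: [0.653, 0.757, -0.0, -0.0]
ft_force: [2.0, 1.1, 3.5]
grip_width: -0.0002
grasp_force: 1.9
t24.87 th2.44 w0.89 wm0.89 e-0.082 sc840 Fz3.5 gf1.9 Ft2.1 Nlast3.8 d-0.035 X[ 1.3513e+02  3.9700e+00 -1.2000e-01] res[ 0.11  0.32 -0.  ] z129.90
 dz mm [-0.66 -0.8  -0.92 -1.04 -1.13 -1.22 -1.28 -1.33]
```

```bash
python3 -m creep '[0,0,-0.0008,0,0, 0,0,-0.001,0,0, 0,0,-0.0012,0,0, 0,0,-0.0014,0,0, 0,0,-0.0015,0,0]'; python3 ctl.py -0.0015
```

```text
clock: 25.33
eef_pos: [0.5347, 0.1112, 0.1287]
tool_rot: [0.653, 0.757, 0.0, 0.0]
ft_force: [3.7, -0.6, 4.3]
grip_width: -0.0001
grasp_force: 2.4
t25.33 th2.03 w0.84 wm0.90 e-0.021 sc854 Fz4.3 gf2.4 Ft3.6 Nlast3.8 d-0.032 X[ 1.3513e+02  3.9600e+00 -1.2000e-01] res[ 0.31 -0.01  0.03] z128.40
 dz mm [0.2  0.15 0.12 0.11 0.11 0.14 0.18 0.23]
```

```bash
python3 -m creep '[0,0,0,0,0, 0,0,-0.0001,0,0, 0,0,-0.0001,0,0, 0,0,0,0,0, 0,0,0,0,0]'; python3 ctl.py 0
```

```text
clock: 25.8
eef_pos: [0.5344, 0.1111, 0.1285]
tool_rot: [0.653, 0.757, -0.0, -0.0]
ft_force: [3.0, 0.8, 4.6]
grip_width: 0.0002
grasp_force: 2.3
t25.80 th1.67 w0.71 wm0.77 e0.002 sc849 Fz4.6 gf2.3 Ft3.0 Nlast3.7 d-0.032 X[ 1.3516e+02  3.9100e+00 -1.3000e-01] res[-0.07 -0.04  0.32] z128.40
 dz mm [0.36 0.36 0.39 0.43 0.5  0.59 0.7  0.83]
```

```bash
python3 -m creep '[0,0,0.0003,0,0, 0,0,0.0004,0,0, 0,0,0.0004,0,0, 0,0,0.0005,0,0, 0,0,0.0005,0,0, 0,0,0.0006,0,0]'; python3 ctl.py 0.0006
```

```text
clock: 26.35
eef_pos: [0.5343, 0.111, 0.129]
tool_rot: [0.653, 0.757, -0.0, -0.0]
ft_force: [3.4, 1.4, 4.2]
grip_width: -0.0002
grasp_force: 2.0
t26.35 th1.27 w0.72 wm0.73 e-0.020 sc839 Fz4.2 gf2.0 Ft3.6 Nlast3.7 d-0.030 X[135.19   3.87  -0.15] res[-0.09  0.26  0.29] z129.00
 dz mm [0.27 0.37 0.49 0.63 0.79 0.97 1.16 1.37]
```

```bash
python3 -m creep '[0,0,0.0002,0,0, 0,0,0.0003,0,0, 0,0,0.0005,0,0, 0,0,0.0006,0,0, 0,0,0.0007,0,0, 0,0,0.0009,0,0]'; python3 ctl.py 0.0009
```

```text
clock: 26.9
eef_pos: [0.5344, 0.1111, 0.13]
tool_rot: [0.653, 0.757, -0.0, -0.0]
ft_force: [1.8, 0.3, 3.3]
grip_width: 0.0004
grasp_force: 1.9
t26.90 th0.85 w0.80 wm0.77 e-0.010 sc838 Fz3.3 gf1.9 Ft1.9 Nlast3.6 d-0.029 X[135.18   3.88  -0.14] res[ 0.27  0.31 -0.08] z129.90
 dz mm [0.36 0.57 0.8  1.03 1.28 1.53 1.79 2.06]
```

```bash
python3 -m creep '[0,0,0.0001,0,0, 0,0,0.0003,0,0, 0,0,0.0005,0,0, 0,0,0.0007,0,0, 0,0,0.0009,0,0, 0,0,0.0011,0,0]'; python3 ctl.py 0.0011
```

```text
clock: 27.45
eef_pos: [0.5345, 0.1111, 0.1312]
tool_rot: [0.653, 0.757, 0.0, 0.0]
ft_force: [1.8, 0.2, 4.3]
grip_width: -0.0001
grasp_force: 2.1
t27.45 th0.41 w0.76 wm0.80 e0.002 sc827 Fz4.3 gf2.1 Ft1.8 Nlast3.5 d-0.029 X[135.19   3.88  -0.15] res[ 0.3  -0.1   0.08] z131.00
 dz mm [0.89 1.13 1.37 1.63 1.89 1.98 1.99 1.99]
```

```bash
python3 -m creep '[0,0,0.0002,0,0, 0,0,0.0004,0,0, 0,0,0.0006,0,0, 0,0,0.0008,0,0, 0,0,0.001,0,0, 0,0,0.0012,0,0, 0,0,0.0013,0,0, 0,0,0.0013,0,0]'; python3 ctl.py 0.0013
```

```text
clock: 28.17
eef_pos: [0.5343, 0.111, 0.1324]
tool_rot: [0.653, 0.757, -0.0, -0.0]
ft_force: [3.1, 0.1, 4.5]
grip_width: 0.0001
grasp_force: 2.4
t28.17 th0.01 w0.51 wm0.54 e0.115 sc840 Fz4.5 gf2.4 Ft3.0 Nlast3.3 d-0.036 X[135.19   3.88  -0.16] res[-0.11  0.07  0.07] z132.30
 dz mm [1.07 1.07 1.   0.96 0.92 0.9  0.88 0.87]
```

```bash
python3 -m creep '[0,0,0.0002,0,0, 0,0,0.0004,0,0, 0,0,0.0004,0,0, 0,0,0.0004,0,0, 0,0,0.0004,0,0]'; python3 ctl.py 0.0004; python3 -m creep '[0,0,0,0,0, 0,0,0,0,0, 0,0,0,0,0, 0,0,0,0,0]'; python3 ctl.py 0
```

```text
clock: 28.63
eef_pos: [0.5343, 0.1111, 0.1327]
tool_rot: [0.653, 0.757, -0.0, -0.0]
ft_force: [4.1, 0.4, 5.0]
grip_width: -0.0003
grasp_force: 2.0
t28.63 th-0.01 w0.08 wm-0.04 e0.261 sc841 Fz5.0 gf2.0 Ft4.1 Nlast3.0 d-0.072 X[135.22   3.89  -0.21] res[ 0.   -0.    0.32] z132.70
 dz mm [0.74 0.74 0.74 0.74 0.74 0.74 0.74 0.74]
clock: 29.02
eef_pos: [0.5343, 0.111, 0.1328]
tool_rot: [0.653, 0.757, -0.0, -0.0]
ft_force: [3.8, 0.6, 4.6]
grip_width: 0.0002
grasp_force: 2.0
t29.02 th0.01 w0.05 wm-0.10 e0.113 sc841 Fz4.6 gf2.0 Ft3.8 Nlast3.0 d-0.095 X[135.23   3.89  -0.23] res[-0.04  0.28  0.18] z132.70
 dz mm [0.78 0.78 0.78 0.78 0.78 0.78 0.78 0.78]
```

```bash
python3 -m creep '[0,0,0.0003,0,0, 0,0,0.0006,0,0, 0,0,0.0009,0,0, 0,0,0.0012,0,0, 0,0,0.0014,0,0, 0,0,0.0014,0,0, 0,0,0.0014,0,0, 0,0,0.0014,0,0]'; python3 ctl.py 0.0014
```

```text
clock: 29.73
eef_pos: [0.5338, 0.111, 0.1339]
tool_rot: [0.653, 0.757, -0.001, -0.0]
ft_force: [-0.2, -0.5, 1.3]
grip_width: 0.0002
grasp_force: 0.7
t29.73 th-0.01 w0.36 wm-0.03 e0.269 sc834 Fz1.3 gf0.7 Ft-0.3 Nlast3.0 d-0.111 X[135.2    3.88  -0.18] res[ 0.37  0.28 -0.46] z134.10
 dz mm [-0.72 -0.72 -0.72 -0.72 -0.72 -0.72 -0.72 -0.72]
```

```bash
python3 -m creep '[0,0,0.005,0,0, 0,0,0.02,0,0, 0,0,0.05,0,0, 0,0,0.08,0,0, -0.03,0.03,0.1,0,0, -0.06,0.06,0.1,0,0, -0.09,0.09,0.1,0,0, -0.12,0.12,0.1,0,0, -0.15,0.15,0.1,0,0, -0.15,0.15,0.1,0,0]'; python3 - <<'E'
from h import *
c=bot.camera("top");cv2.imwrite("pics/t3.png",cv2.resize(c["pixels"][100:310,80:360,::-1],(800,600),interpolation=2))
E
```

```text
clock: 30.62
eef_pos: [0.3799, 0.2639, 0.2344]
tool_rot: [0.651, 0.759, -0.001, -0.001]
ft_force: [-0.0, -0.6, -0.8]
grip_width: -0.0001
grasp_force: 0.0
```

View pics/t3.png

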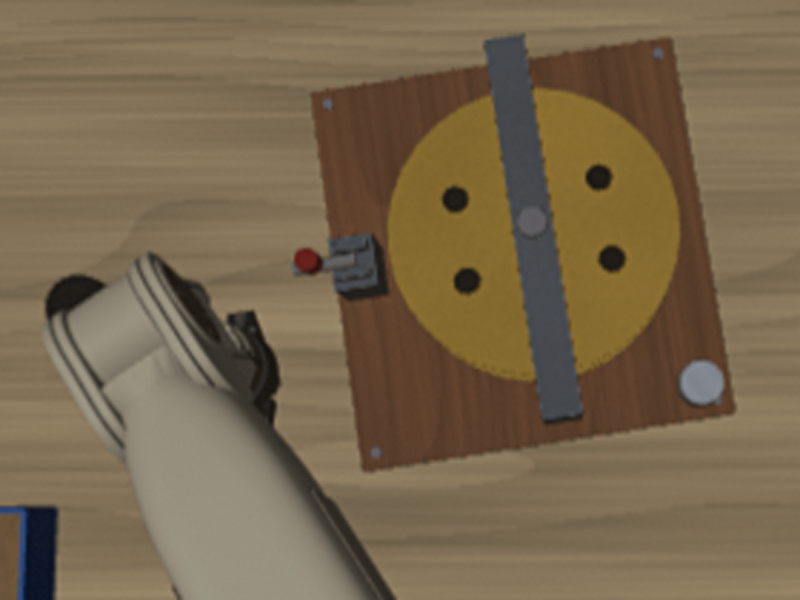

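The final picture shows the knob drawn out at about (307,261), roughly 33 mm from where it began. The tin and lens barrel are in their starting places, the stripe is hidden under the bar as expected after 2 3/4 turns, and the hand is clear.

```bash
python3 -c "
from workcell import bot
print(bot.job_done())"
```

```text
the job is handed in; nothing more can be done
None
```

The job is handed in, with no verdict returned: the bolt is drawn about 33 mm, the drum was held to 0.6–0.9 rad/s at about 3–7 N from roughly 14.8 rad down (the first 2 rad ran faster, up to about 1.9 rad/s), it came softly to its stop under the fingers, and the hand is clear.

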